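# Square the notebook into the copy-camera corner

### The arm

A 7-joint arm with a two-finger parallel gripper is mounted at the origin on the work surface. World frame = base frame: x ahead of the robot, y to its left, z up, the work surface at z = 0. Lengths are in mm, angles in rad, forces in N, time in s.
With the tool pointing down it reaches from about 400 to 875 mm from the base axis. Payload 19.3 kg.
Tool frame: the origin (TCP) lies at the very end of the fingers, on their centre line; the grasp point (between the pads) lies 19 mm behind it (grip_point_offset is the z of the grasp point in the tool frame, in mm); z points along the fingers, y is the line along which they close (so a half turn about z gives the same grasp; the last joint's range is limited). The gripper opens to 85 mm and grips with 20 to 120 N. Pads are 22 mm wide; open, the fingers measure 114 mm over their backs; the gripper's body (76 mm by 85 mm) begins 54 mm behind the grasp point. The pads swing forward as they close: fully open they stand 13 mm farther back than shut.
Start: joints at [-1.278, 0.521, -0.036, 1.599, 0.021, 1.021, -0.113], TCP at [221.826, 584.301, 231.291] pointing down, gripper open.
Joint ranges: [-2.91, 2.91], [-0.3, 2.13], [-1.5, 1.42], [0.17, 2.43], [-1.26, 4.41], [0.16, 1.93], [-2.52, 2.52]. Speed limits (rad/s): [1.89, 1.89, 2.39, 2.39, 3.01, 3.01, 3.01].

### API

Orientations are given as a 3x3 rotation matrix whose columns are the frame's x, y, z axes.
In Python, from workcell import movep, movel, goto_joints, open_gripper, clamp, wait, inverse_kinematics, read_state, camera, PlanningError, finish_job, grip_point_offset gives the robot as it stands. Calls block until the motion is done:
- movep(position, orientation): joint-space move of the TCP to a pose.
- movel(position, frame=None, max_speed=150, guard=None): straight line of the TCP; frame=None keeps the orientation; max_speed is the mean speed in mm/s. With guard (N) it stops when the force on the tool has changed by that much, and returns True; else False.
- goto_joints(angles): joint-space move.
- open_gripper() and clamp(): open the fingers fully, or close them until they stop; the grip force is fixed at half the most.
- wait(seconds).
- inverse_kinematics(position, orientation): joint angles nearest the present ones, or None.
- read_state(): the state.
- camera(name): name is "scene" or "side" or "wrist"; returns a dict with "image" (400x640x3 uint8, blue, green, red), "range_z" (400x640 float32, mm along the optical axis (not along the pixel's ray), 0 where there is no reading), "fx", "fy", "cx", "cy" (pixels), "cam_to_world" (4x4, takes a point from camera to world coordinates). Camera axes: x right, y up, looking along -z (the intrinsics and any distortion apply to the point x, -y, -z); pixel columns grow to the right and rows downward; lengths in mm; the calibration is good to about 2 mm. The wrist camera is an equidistant fisheye: a pixel r from the principal point sees the ray r / f radians off the axis. A picture is of the moment at which its call begins.
A pose or a line that the arm cannot do raises PlanningError and nothing moves.
- finish_job(): hands the job in; it is judged then, once.
The state is a dict: "time": time; "qpos": joint angles; "qvel": joint speeds; "joint_efforts": joint torques, N m; "eef_pos": TCP position; "tool_rot": TCP orientation; "ft_force": force on the tool from outside, world axes, zero at the start; "torque": the same for the moment, N m; "finger_gap": finger opening in mm; "gripper_force": force on a finger pad.
Only numpy, scipy, OpenCV 4.12 (cv2) and the standard library are available. Lean on these libraries where they do the work, as an engineer would, in place of code of your own. Each camera call takes 0.05 s, during which the arm holds its last target. There are 200 camera calls.

### The job

The notebook lies askew on the desk. Without picking it up, push it along the desk with the fingers until it sits square in the inside corner of the wooden copy-camera guide: seen from the robot, its far long edge flush against the long rail and its left short edge flush against the short rail. Leave the mug, the potted plant and the spectacles case where they are.

Things in the scene. Friction and masses are not known exactly. Their poses are not given: they have to be found in the camera images.
- notebook: Closed kraft hardback notebook, loose and flat on the desk, dark band near its far edge. 120 mm along its x, 176 along its y, 26 thick, 0.25 to 0.5 kg; slides under 2 to 6 N. Origin: centre of its underside. x points from the spine roughly towards the long rail (within 0.4 rad of the corner's x at the start), y along the spine towards the short rail, z up.
- notebook_mid (a point): Centre of the notebook, 13 mm above its underside; axes as the notebook's. Home: x = -60, y = -88 mm in the corner's frame, axes parallel to the corner's.
- corner: Fixed L-shaped wooden guide, rails 14 mm thick, 22 high. Origin: inside corner, where the inner faces meet, at desk height. Long rail: inner face is its plane x = 0, from the corner to y = -286 mm. Short rail: inner face is its plane y = 0, from the corner to x = -200 mm. The rails lie on the +x and +y sides of these faces. Its x points away from the robot within 0.25 rad, y to the left.
- camera_head (a point): Middle of the copy camera's head, 34 mm across, 240 mm above the desk, fixed to the guide just outside its corner at x = +30, y = +90 mm; its post (14 mm thick, on an 84 mm base disc) stands at x = +70, y = +150 mm in the corner's frame.
- mug: Bystander: loose ceramic mug, 80 mm across and 92 mm high, handle on its +y side, standing to the left of the work, nearer the robot than the plant. Origin: centre of its underside.
- plant: Bystander: loose white plant pot, 66 mm across at the rim and 60 mm high, with a succulent to about 105 mm, standing outside the short rail. Origin: centre of its underside.
- case: Bystander: loose grey spectacles case lying flat, 58 mm along its x, 155 mm along its y, 36 mm high, to the right of the work. Origin: centre of its underside.
Things that resemble listed ones, but are neither listed nor needed, are in the scene too. There is more than one size of the notebook; the one meant has the size given above.

How it is judged (in metres and radians):
At the end, for the whole second after the job is handed in: The notebook lies flat and still on the desk, its centre within 5 mm of its home place in from each rail (both edges flush) and square to the rails within 0.035 rad (2 degrees) (x of notebook_mid in the frame of corner between -0.065 and -0.057 m and y of notebook_mid in the frame of corner between -0.093 and -0.085 m and angle between the x axis of notebook and the x axis of corner, either way round below 0.035 rad and angle between notebook's own z axis and vertical below 0.03 rad and height (world z) of notebook below 0.004 m and linear speed of notebook below 0.01 m/s); the robot touches nothing.
It fails at once if the notebook was lifted or tipped (origin more than 10 mm up, or tilted more than 0.12 rad) (height (world z) of notebook above 0.01 m or angle between notebook's own z axis and vertical above 0.12 rad).
It fails at once if the mug was moved more than 15 mm (distance of mug from where it was at the start of the episode above 0.015 m).
It fails at once if the potted plant was moved more than 15 mm (distance of plant from where it was at the start of the episode above 0.015 m).
It fails at once if the spectacles case was moved more than 15 mm (distance of case from where it was at the start of the episode above 0.015 m).
It also fails if it takes over 48 s, if anything falls off the work surface, if the arm or the gripper's body presses on something with over 40 N, if the wrist force passes 120 N, or if a joint passes its speed limit or range.

## Working session

There is one attempt and no reset: what is moved stays moved. The work goes in short steps, each a Python script; the robot and the scene stay as the last script left them, time stands still between calls to the robot, and variables do not carry over. Pictures are saved under pics/ and viewed, at most 10 in all, crops included, and the job is handed in when it is done.

```bash
ls; mkdir -p pics; cat > h.py <<'E'
import numpy as np, cv2
from workcell import *
def world(c,u,v,z=None):
    """pixel -> world by range, or by plane height z (pinhole cameras)"""
    T=np.array(c["cam_to_world"]); d=np.array([(u-c["cx"])/c["fx"],-(v-c["cy"])/c["fy"],-1.])
    if z is None: s=c["range_z"][int(round(v)),int(round(u))]
    else: s=(z-T[2,3])/(T[:3,:3]@d)[2]
    return T[:3,:3]@(d*s)+T[:3,3]
def cloud(c):
    v,u=np.mgrid[0:400,0:640]; s=c["range_z"]
    p=np.stack([(u-c["cx"])/c["fx"]*s,-(v-c["cy"])/c["fy"]*s,-s],-1)
    T=np.array(c["cam_to_world"]); return p@T[:3,:3].T+T[:3,3]
E
python3 - <<'E'
from h import *
import pickle
for n in("scene","side"):
    c=camera(n); cv2.imwrite(f"pics/{n}0.png",c["image"]); pickle.dump(c,open(n+"0.pkl","wb"))
    print(n,np.round(c["cam_to_world"],2).tolist(),c["fx"],c["cx"],c["cy"])
print(read_state()["time"])
E
```

```text
pics
scene [[0.75, -0.42, 0.5, 1117.41], [0.66, 0.47, -0.59, -766.0], [0.02, 0.78, 0.63, 922.09], [0.0, 0.0, 0.0, 1.0]] 494.5425026579401 320.9630314340495 202.0844074619956
side [[0.71, 0.39, -0.59, -155.7], [-0.71, 0.38, -0.6, -674.75], [-0.01, 0.84, 0.54, 754.9], [0.0, 0.0, 0.0, 1.0]] 453.61531601904045 313.21162338077994 196.17901253610177
0.1
```

View pics/scene0.png

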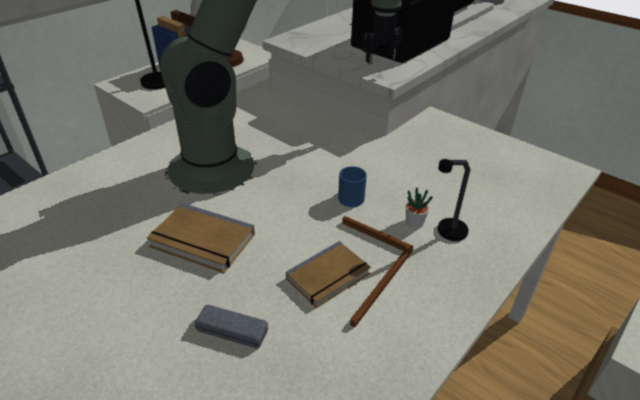

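View pics/side0.png

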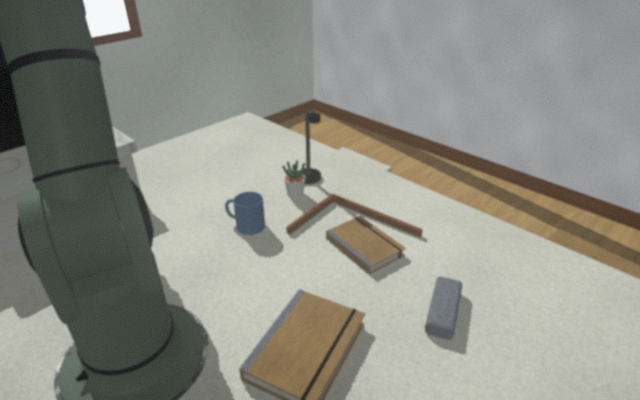

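Scene view: there are two kraft notebooks, a larger one at about (200,237) and a smaller one at (328,272) beside the guide. The guide's corner is at (408,250), with rail ends at (345,220) and (354,322). The mug is at (352,187), the plant at (416,210) and the case at (231,326). I'll check the sizes from the point cloud and in an enlarged crop.

```bash
python3 - <<'E'
from h import *
import pickle
for n,boxes in (("scene",dict(small=(280,235,375,310),big=(140,200,260,275),case=(185,295,275,355),mug=(330,160,375,215),plant=(400,180,435,232))),("side",dict(small=(320,208,410,280),mug=(220,185,275,240)))):
    c=pickle.load(open(n+"0.pkl","rb")); P=cloud(c)
    for k,(a,b,d,e) in boxes.items():
        q=P[b:e,a:d].reshape(-1,3); q=q[(q[:,2]>8)&(q[:,2]<130)]
        top=np.percentile(q[:,2],90); 
        if k in("small","big"):
            q=q[abs(q[:,2]-top)<5]
        r=cv2.minAreaRect(q[:,:2].astype(np.float32))
        print(n,k,len(q),round(top,1),np.round(r[0],1),np.round(r[1],1),round(r[2],1), 'x',q[:,0].min().round(),q[:,0].max().round(),'y',q[:,1].min().round(),q[:,1].max().round())
c=pickle.load(open("scene0.pkl","rb"))
im=cv2.resize(c["image"][205:335,275:435],None,fx=5,fy=5,interpolation=cv2.INTER_CUBIC)
im=im[:600]
cv2.imwrite("pics/crop.png",im)
E
```

```text
scene small 2513 28.3 [ 625.6 -113.4] [178.8 204.3] 80.7 x 512.0 725.0 y -204.0 -10.0
scene big 3416 36.7 [ 251.5 -235.3] [235.6 164.1] 18.2 x 116.0 384.0 y -345.0 -124.0
scene case 1946 37.7 [ 534.4 -375.9] [155.6  58.5] 23.5 x 456.0 614.0 y -431.0 -321.0
scene mug 960 89.1 [431.2 177. ] [80.2 95.2] 58.6 x 396.0 477.0 y 131.0 236.0
scene plant 687 96.9 [638.9 210.4] [67.8 67.7] 31.0 x 601.0 670.0 y 176.0 246.0
side small 2061 28.3 [ 616.3 -106.2] [209.6 190.5] 0.2 x 512.0 721.0 y -201.0 -11.0
side mug 1211 89.1 [434.8 188.6] [108.2  80.2] 83.0 x 393.0 475.0 y 135.0 247.0
```

View pics/crop.png

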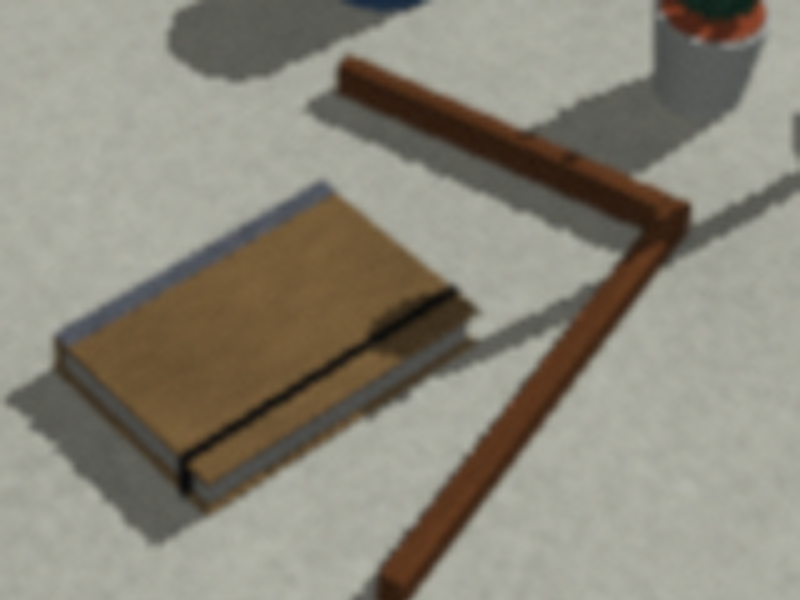

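The crop shows the small notebook with top corners at about (62,338), (322,182), (475,312) and (205,480), its band on the side facing the long rail. Its point cloud height is 26–28 mm, against about 37 mm for the big one, so it is the one described. Next I'll fit the notebook and corner in numbers.

```bash
python3 - <<'E'
from h import *
import pickle
from scipy.optimize import differential_evolution as DE
c=pickle.load(open("scene0.pkl","rb"))
W=lambda x,y,z: world(c,275+(x+.5)/5-.5,205+(y+.5)/5-.5,z)[:2]
nb=np.array([W(62,338,26),W(322,182,26),W(475,312,26),W(205,487,26)])
print("nb corners",nb.round(1).tolist()); print("sides",[round(np.linalg.norm(nb[i]-nb[i-1]),1) for i in range(4)],nb.mean(0).round(1))
ic,se,le=W(645,225,22),W(343,75,22),W(383,575,22)
print("inner",ic,"short",np.linalg.norm(se-ic),"long",np.linalg.norm(le-ic),"ang",np.arctan2(*(ic-se)[::-1]),np.arctan2(*(ic-le)[::-1])-np.pi/2)
P=[];N=[]
for n in("scene","side"):
    c=pickle.load(open(n+"0.pkl","rb")); q=cloud(c); b=c["image"].astype(int); 
    red=(b[...,2]-b[...,0]>25)&(q[...,2]>14)&(q[...,2]<32)&(q[...,0]>450)&(q[...,0]<850)&(abs(q[...,1])<250)
    q=q[red]; N.append(q); 
N=np.vstack(N)
def inL(p,x,y,t):
    d=p[:,:2]-[x,y]; X=d@[np.cos(t),np.sin(t)]; Y=d@[-np.sin(t),np.cos(t)]
    return ((X>0)&(X<14)&(Y>-286)&(Y<14))|((Y>0)&(Y<14)&(X>-200)&(X<14))
def inN(p,x,y,t):
    d=p[:,:2]-[x,y]; X=d@[np.cos(t),np.sin(t)]; Y=d@[-np.sin(t),np.cos(t)]
    return (abs(X)<60)&(abs(Y)<88)
hi=N[N[:,2]>23.5]; 
r=DE(lambda a:-inL(N,*a).sum(),[(ic[0]-25,ic[0]+25),(ic[1]-25,ic[1]+25),(-.3,.3)],seed=1,popsize=30); print("corner",r.x,-r.fun,len(N))
m=nb.mean(0)
r2=DE(lambda a:-inN(N,*a).sum(),[(m[0]-15,m[0]+15),(m[1]-15,m[1]+15),(-.6,.6)],seed=1,popsize=30); print("nb",r2.x,-r2.fun)
x,y,t=r.x; R=np.array([[np.cos(t),-np.sin(t)],[np.sin(t),np.cos(t)]])
print("nb corners in corner frame",((nb-[x,y])@R).round(1).tolist())
for k,p in dict(case=(534,-376),mug=(433,183),plant=(639,210)).items(): print(k,(np.array(p)-[x,y])@R)
E
```

```text
nb corners [[518.1, -181.0], [542.3, -9.8], [658.5, -31.2], [631.9, -203.8]]
sides [np.float64(116.1), np.float64(172.9), np.float64(118.1), np.float64(174.6)] [ 587.7 -106.5]
inner [685.17427171  81.2260445 ] short 192.01776558739778 long 269.47922890998694 ang 0.06828014503482198 0.13894601554768116
corner [6.83537419e+02 9.35929351e+01 1.27932211e-01] 1501.0 5646
nb [ 5.85599958e+02 -1.05613424e+02 -1.36829684e-01] 3832.0
nb corners in corner frame [[-199.1, -251.2], [-153.3, -84.5], [-40.8, -120.6], [-89.1, -288.4]]
case [-208.22769594 -446.67683061]
mug [-237.08311582  120.64086235]
plant [-29.32182769 121.13800744]
```

```bash
cat >> h.py <<'E'
def pix(c,p):
    T=np.array(c["cam_to_world"]); q=(np.atleast_2d(p)-T[:3,3])@T[:3,:3]
    return np.stack([c["cx"]+c["fx"]*q[:,0]/-q[:,2],c["cy"]-c["fy"]*q[:,1]/-q[:,2]],1)
def overlay(c,box,k,shapes,fn):
    a,b,d,e=box; im=cv2.resize(c["image"][b:e,a:d],None,fx=k,fy=k,interpolation=cv2.INTER_CUBIC)
    for (x,y,t),pts,z,col in shapes:
        pts=np.array(pts,float); w=np.c_[x+pts[:,0]*np.cos(t)-pts[:,1]*np.sin(t),y+pts[:,0]*np.sin(t)+pts[:,1]*np.cos(t),np.full(len(pts),z)]
        u=(pix(c,w)-[a,b]+.5)*k-.5; cv2.polylines(im,[u.round().astype(np.int32)],True,col,1)
    cv2.imwrite(fn,im)
LSH=[(0,0),(0,-286),(14,-286),(14,14),(-200,14),(-200,0)]; NSH=[(60,88),(60,-88),(-60,-88),(-60,88)]
E
python3 - <<'E'
from h import *
import pickle
C=(683.5,93.6,.128); Nn=(585.6,-105.6,-.137)
A=[];
for n,b in(("scene",(275,208,435,333)),("side",(280,185,440,283))):
    c=pickle.load(open(n+"0.pkl","rb")); k=4
    overlay(c,b,k,[(C,LSH,22,(0,255,0)),(Nn,NSH,26,(255,255,0))],"t.png"); A.append(cv2.imread("t.png"))
cv2.imwrite("pics/ov.png",cv2.resize(np.vstack(A),None,fx=.67,fy=.67) if False else np.vstack(A)[:,:][:1000])
o=np.vstack(A); print(o.shape)
o=np.hstack([A[0][:,:],np.vstack([A[1],np.zeros((A[0].shape[0]-A[1].shape[0],A[1].shape[1],3),np.uint8)])]); 
cv2.imwrite("pics/ov.png",cv2.resize(o,(800,int(o.shape[0]*800/o.shape[1]))))
E
```

```text
(892, 640, 3)
```

View pics/ov.png

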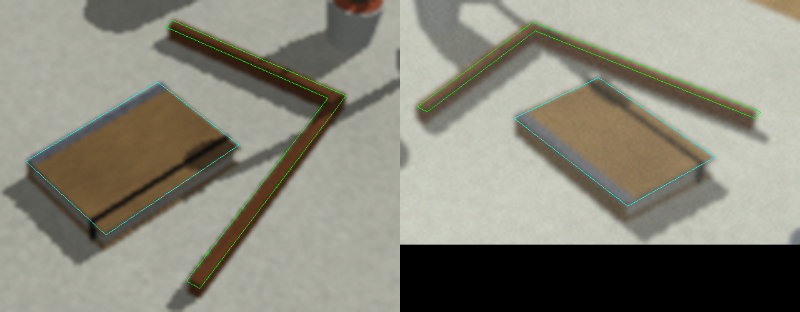

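The overlay fits both views to within about 2 mm: corner at (683.5, 93.6) mm, turned 0.128 rad, and notebook centre at (−123, −185) in the corner's frame, turned −0.265 rad from it. First I'll push the spine with both open fingers towards the long rail, which also squares the notebook.

```bash
cat >> h.py <<'E'
C=(683.5,93.6,.128)
def P(x,y,z): 
    co,s=np.cos(C[2]),np.sin(C[2]); return [C[0]+x*co-y*s,C[1]+x*s+y*co,z]
def ori(a):  # tool down, tool y at angle C+a
    t=C[2]+a; y=np.array([np.cos(t),np.sin(t),0]); z=np.array([0,0,-1.]); return np.stack([np.cross(y,z),y,z],1)
def inC(p):
    co,s=np.cos(C[2]),np.sin(C[2]); d=np.array(p[:2])-C[:2]; return np.round([d[0]*co+d[1]*s,-d[0]*s+d[1]*co,p[2]],1)
def st(m=""):
    s=read_state(); print(m,"t",round(s["time"],1),"C",inC(s["eef_pos"]),"F",np.round(s["ft_force"],1),"gap",round(s["finger_gap"],1)); return s
E
python3 - <<'E'
from h import *
for a in(np.pi/2,-np.pi/2): print(a,[None if (q:=inverse_kinematics(P(x,-185,10),ori(a))) is None else np.round(q,2).tolist() for x in(-235,-130)])
for a in(0,np.pi): print(a,[None if (q:=inverse_kinematics(P(-66,y,10),ori(a))) is None else np.round(q,2).tolist() for y in(-320,-190)])
E
```

```text
1.5707963267948966 [[0.19, 0.68, -0.08, 2.09, 0.14, 0.38, 1.69], [0.13, 0.77, -0.07, 1.83, 0.09, 0.54, 1.7]]
-1.5707963267948966 [[-0.08, 0.72, 0.28, 2.1, -0.5, 0.39, -0.84], [-0.28, 0.87, 0.54, 1.85, -0.73, 0.63, -0.73]]
0 [[0.09, 0.92, 0.27, 1.52, -0.32, 0.74, 0.63], [-0.11, 0.87, 0.29, 1.67, -0.36, 0.66, 0.49]]
3.141592653589793 [[-0.26, 1.2, 1.0, 1.54, -1.12, 1.06, -1.97], [-0.49, 1.16, 1.0, 1.69, -1.15, 1.01, -2.06]]
```

```bash
python3 - <<'E'
from h import *
movep(P(-238,-185,140),ori(np.pi/2)); st("above")
movel(P(-238,-185,25),max_speed=120)
try: print(movel(P(-238,-185,-12),max_speed=25,guard=4)); 
except PlanningError as e: print(e); print(movel(P(-238,-185,1),max_speed=25,guard=4))
s=st("down"); z=s["eef_pos"][2]
movel(P(-238,-185,z+5)); st("up5")
# slide towards contact and on
print(movel(P(-145,-185,z+5),max_speed=50,guard=25)); st("pushed")
c=camera("scene"); overlay(c,(260,170,440,320),4,[(C,LSH,22,(0,255,0))],"pics/p1.png")
E
```

```text
above t 2.8 C [-237.6 -184.5  140. ] F [-0.5  0.9  1.5] gap 85.3
False
down t 5.5 C [-237.9 -185.   -11.9] F [ 0.  -0.2 -0. ] gap 85.2
up5 t 5.8 C [-237.7 -185.1   -6.4] F [ 0.1 -0.7 -0. ] gap 85.7
False
pushed t 7.8 C [-145.1 -185.    -6.8] F [-0.3  0.6 -1.4] gap 85.3
```

View pics/p1.png

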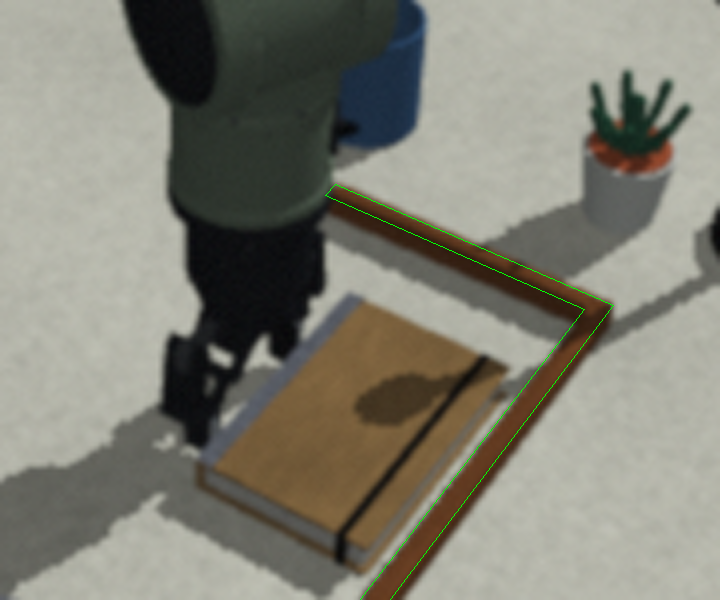

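The notebook is now nearly square, with its spine against both fingers and about 10 mm between its far edge and the long rail. I'll keep pushing until it touches the rail, then back off and push from the right short edge.

```bash
python3 - <<'E'
from h import *
print(movel(P(-118,-185,-7),max_speed=25,guard=14)); st("rail")
movel(P(-160,-185,-7),max_speed=150); movel(P(-170,-185,70),max_speed=200)
movep(P(-66,-330,70),ori(0)); st("right")
c=camera("scene"); overlay(c,(260,170,440,320),4,[(C,LSH,22,(0,255,0)),((*P(-60,-185,0)[:2],C[2]),NSH,26,(255,255,0))],"pics/p2.png")
E
```

```text
True
rail t 8.4 C [-132.1 -184.8   -7.4] F [-0.8 -1.1 -0.7] gap 85.5
right t 10.4 C [ -66.6 -329.4   69.2] F [-0.4 -0.5 -0.1] gap 85.1
```

View pics/p2.png

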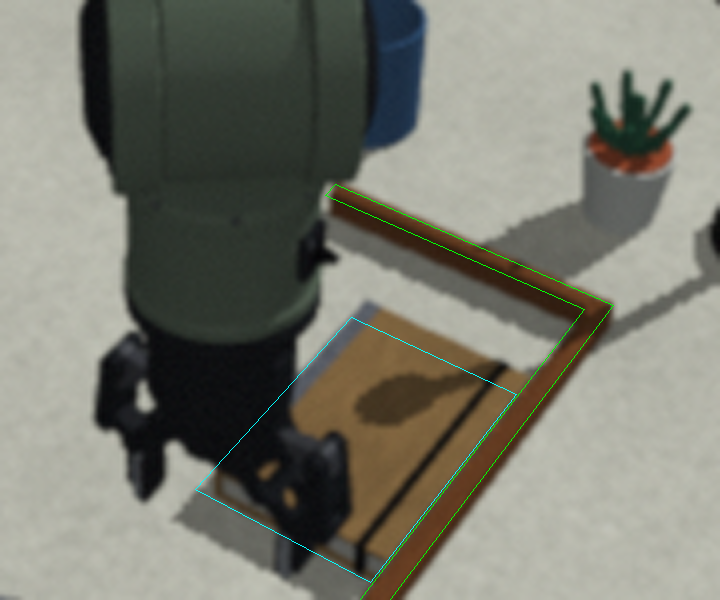

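The notebook is against the long rail with its centre at about y = −178 and its right edge near −266. Next is the push in +y.

```bash
python3 - <<'E'
from h import *
movel(P(-68,-325,-6),max_speed=100)
print(movel(P(-68,-200,-6),max_speed=50,guard=25)); st("near")
print(movel(P(-68,-172,-6),max_speed=25,guard=14)); st("short rail")
movel(P(-68,-215,-6),max_speed=150); movel(P(-68,-225,80),max_speed=200)
movep(P(-200,-95,80),ori(np.pi/2)); st("spine side")
c=camera("scene"); overlay(c,(260,170,440,320),4,[(C,LSH,22,(0,255,0)),((*P(-60,-88,0)[:2],C[2]),NSH,26,(255,255,0))],"pics/p3.png")
E
```

```text
False
near t 14.0 C [ -68.  -200.1   -6. ] F [ 0.2 -1.6  0.8] gap 85.3
True
short rail t 14.7 C [ -68.4 -185.    -6.1] F [ 0.1 -3.1  3.4] gap 85.9
spine side t 16.7 C [-199.7  -95.3   79.7] F [-0.2 -0.4 -0.5] gap 85.2
```

View pics/p3.png

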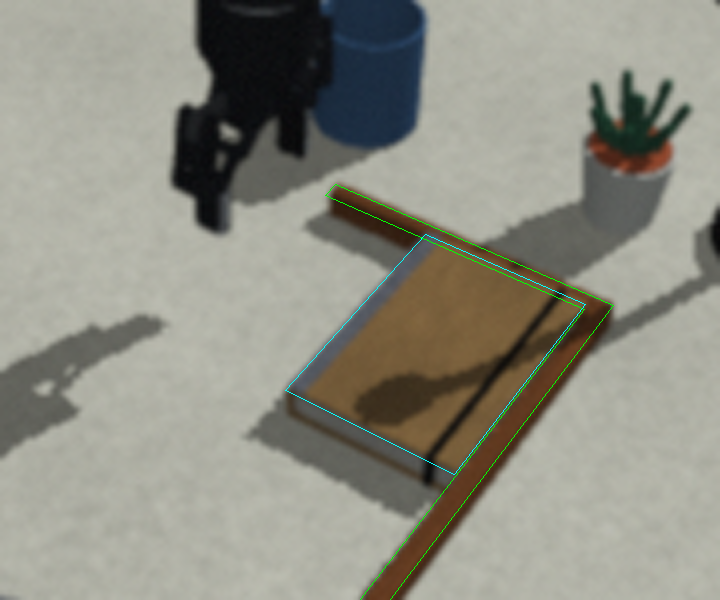

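It sits at the home outline in the image. I'll make one more seating push on each side, retreat, and measure.

```bash
python3 - <<'E'
from h import *
movel(P(-175,-95,-6),max_speed=120)
movel(P(-140,-95,-6),max_speed=80,guard=14)
print(movel(P(-118,-95,-6),max_speed=25,guard=14)); st("x seat")
movel(P(-170,-95,-6),max_speed=150); movel(P(-170,-110,80),max_speed=200)
movep(P(-68,-235,80),ori(0)); movel(P(-68,-215,-6),max_speed=120)
movel(P(-68,-195,-6),max_speed=60,guard=14)
print(movel(P(-68,-172,-6),max_speed=25,guard=14)); st("y seat")
movel(P(-68,-215,-6),max_speed=150); movel(P(-68,-235,80),max_speed=200); movep(P(-230,-250,160),ori(0)); st("clear")
A=[]
for n,b in(("scene",(275,208,435,328)),("side",(280,185,440,305))):
    c=camera(n); overlay(c,b,5,[(C,LSH,22,(0,255,0)),((*P(-60,-88,0)[:2],C[2]),NSH,26,(255,255,0))],f"t.png"); A.append(cv2.imread("t.png"))
    q=cloud(c).reshape(-1,3); im=c["image"].reshape(-1,3).astype(int); q=q[(im[:,2]-im[:,0]>15)&(q[:,2]>23.8)&(q[:,2]<34)]
    X=np.array([inC(p) for p in q]); X=X[(abs(X[:,0]+60)<75)&(abs(X[:,1]+88)<105)]
    r=cv2.minAreaRect(X[:,:2].astype(np.float32)); print(n,len(X),np.round(r[0],1),np.round(r[1],1),r[2])
cv2.imwrite("pics/fin.png",cv2.resize(np.hstack(A),(800,300)))
E
```

```text
True
x seat t 18.8 C [-131.9  -94.9   -6.4] F [-0.3 -0.2 -0.4] gap 85.5
True
y seat t 22.7 C [ -68.2 -185.    -6.1] F [ 0.9 -4.2  1.8] gap 85.3
clear t 24.4 C [-229.6 -249.5  159.7] F [ 0.3  0.4 -0.5] gap 85.4
scene 1931 [-57.7 -88.6] [199.3 144. ] 89.71992492675781
side 1041 [-59.1 -87.8] [141.3 201.9] 0.9769348502159119
```

View pics/fin.png

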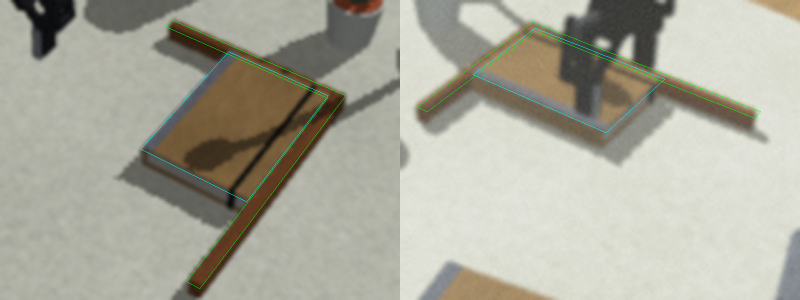

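The notebook matches the home outline in both views. The pushes against each rail stopped at the same place twice, to within 0.2 mm, and the gripper is clear.

```bash
python3 - <<'E'
from h import *
print(finish_job())
E
```

```text
the job is handed in; nothing more can be done
None
```

The notebook was pushed, never lifted, until it sat square against both rails of the guide, and the job was handed in at about 24 s of the 48 s; the verdict wasn't shown, and I didn't re-measure the mug, plant or case after the pushes.

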